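Set a blood-tube roller mixer four clicks faster and start it

ROBOT

A 6-joint arm with a two-finger parallel gripper is mounted at the origin on the work surface. World frame = base frame: x ahead of the robot, y to its left, z up, the work surface at z = 0. Lengths are in m, angles in rad, forces in N, time in s.
With the tool pointing down it reaches from about 0.275 to 1 m from the base axis. Payload 8.4 kg.
Tool frame: the origin (TCP) lies at the very end of the fingers, on their centre line; the grasp point (between the pads) lies ctrl.grasp_offset behind it (ctrl.grasp_offset is the distance from the TCP to the grasp point, in m); z points along the fingers, y is the line along which they close (so a half turn about z gives the same grasp; the last joint's range is limited). The gripper opens to 85 mm and grips with 20 to 120 N. Pads are 22 mm wide; open, the fingers measure 114 mm over their backs; the gripper's body (76 mm by 85 mm) begins 54 mm behind the grasp point. The pads swing forward as they close: fully open they stand 13 mm farther back than shut.
Start: joints at [1.255, 0.353, 1.633, -0, 1.155, -0.002], TCP at [0.193, 0.594, 0.2] pointing down, gripper open.
Joint ranges: [-2.63, 2.63], [-0.92, 2.1], [0.06, 2.66], [-1.3, 4.44], [0, 2.69], [-3.02, 3.02]. Speed limits (rad/s): [2.22, 2.22, 2.79, 3.14, 3.14, 3.14].

INTERFACE

Orientations are given as a rotation vector (axis times angle).
In Python, from rig import ctrl gives the robot as it stands. The module is installed in compiled form; this text tells all that it offers.
- The arm moves only by the tool servo_tool, never from a script. Its argument "plan" is a list of rows, each an object with "fingers": the finger opening in cm, from 0 to 8.54; "travel": the shift along the tool's x, y, z in cm, a list of three; "turn": the turn about the tool's z in degrees. In form: [{"fingers": fingers, "travel": [x, y, z], "turn": turn}, ...]. A call has 1 to 12 rows; each row shifts and turns the commanded pose from where the row before left it, along the tool's axes as they then stand; what a row does not reach is not made up. A row lasts 1/8 s, in which the tool goes at most 62.5 mm and 10.7 degrees, less where a joint would pass 70% of its speed; a pose out of reach is approached as far as the arm can. A call with a gripper value outside its range is refused whole. The fingers move at their own pace and stop on an object; "squeeze" is the grip in N (left out, the last holds). Time passes only in rows, so rows that do not move let the fingers close. It gives the time, the measured TCP pose, the force, the opening and the grip force at its end, in the units of the state.
- ctrl.get_obs(): the state, without advancing time (a new reading comes with each control period).
- ctrl.grab_frame(name): name is "scene" or "top" or "wrist"; returns a dict with "pixels" (384x512x3 uint8, blue, green, red), "intrinsics" (3x3 intrinsics, pixels), "extrinsics" (4x4, takes a point from camera to world coordinates). Camera axes: x right, y down, z forward; pixel columns grow to the right and rows downward; lengths in m; the calibration is good to about 2 mm. A picture is of the moment at which its call begins. There is no depth.
- ctrl.sign_off(): hands the job in; it is judged then, once.
The state is a dict: "time": time; "joint_positions": joint angles; "qd": joint speeds; "joint_torque": joint torques, N m; "eef_pos": TCP position; "tcp_rot": TCP orientation; "wrist_force": force on the tool from outside, world axes, zero at the start; "moment": the same for the moment, N m; "grip_width": finger opening in m; "finger_force": force on a finger pad.
Only numpy, scipy, OpenCV 4.12 (cv2) and the standard library are available. Lean on these libraries where they do the work, as an engineer would, in place of code of your own. Each camera call takes 0.05 s, during which the arm holds its last target. There are 200 camera calls.

TASK

On the tube roller mixer, turn the large click-stop dial clockwise (seen from above) by exactly four clicks from where it stands, gently pushing its pointer round with a fingertip instead of gripping it, and never going past the fourth click. Then press the start button in the middle of the panel right down, let it go and move clear. Do not turn the small knob, and leave the tubes and the other things on the desk where they are.

Things in the scene. Friction and masses are not known exactly. Their poses are not given: they have to be found in the camera images.
- mixer: White tube roller mixer, 300 (x) by 420 (y) mm, fixed; origin under its centre, x from panel (front) to rollers (back). The flat panel is its front 110 mm, 60 mm above the desk. In a row along it, 95 mm in front of the origin: start button in the middle, large dial and small knob 125 mm to either side, which on which varies. Behind, five rollers along y (tops 92 mm high) carry tubes.
- dial (a joint): Large click-stop dial, upright axis: angle (rad) from where it stood at the start, growing clockwise seen from above. One click is 20 degrees = 0.349 rad. It rests only at clicks; once halfway to the next it snaps there by itself, running ahead of the finger. Peak resistance about 0.1 Nm (3 to 4 N at 28 mm radius), falling away at each click. Stops at -7 and +8 clicks.
- dial_centre (a point): Point on the large dial's axis, on the upper face of its flat black disc (72 mm diameter), 18 mm above the panel. The disc turns on a fixed grey skirt, 92 mm in diameter and 8 mm high, with 18 white ticks, one per click.
- dial_pointer (a point): Point on top of the large dial's pointer, 30 mm from the axis, 22 mm above the disc's face; turns with it. The pointer is an upright black fin 10 mm wide, 22 mm high, white line on top, from a hub (18 mm diameter) on the axis out to 38 mm. From dial_centre to here is where it points; this varies at the start. Nothing else is on the disc: a fingertip can push the fin's side here.
- start (a joint): Start button's travel (m): 0 up, 0.006 right down (takes 5 N); it springs back when let go.
- start_top (a point): Centre of the top of the start button: a grey button 28 mm in diameter in a black housing, pressed straight down.
- timer (a joint): Small knob (36 mm wide, with a bar grip, on a round grey base): its angle (rad). Not to be turned.
- timer_grip (a point): Point on the small knob's axis, at the height of its bar grip (37 mm above the panel, its top 44 mm).
- tube0: Capped blood tube lying along the mixer's y between the two front rollers, 13 mm in diameter, 75 mm long; origin at its middle, on its axis.
- tube1: Capped blood tube lying along the mixer's y between the third and fourth rollers, 13 mm in diameter, 75 mm long; origin at its middle, on its axis.
- tube2: Capped blood tube lying along the mixer's y between the two rearmost rollers, 13 mm in diameter, 75 mm long; origin at its middle, on its axis.
- sanitiser: Small clear bottle, 44 mm in diameter, 120 mm high, standing to the left of the mixer; origin under its centre.
- mug: White mug, 80 mm in diameter, 90 mm high, right of the mixer; origin under its centre.
- mouse: Black computer mouse, 105 by 60 by 32 mm, at the front right; origin under its centre.
- stapler: Grey stapler, 140 by 34 by 44 mm, at the front left; origin under its centre.

How it is judged:
On the way, in this order (a step that is already met when the one before it is completed fails the run):
1. the large dial rests four clicks clockwise of where it stood (value of joint dial between 1.292 and 1.501 rad and velocity of joint dial between -0.2 and 0.2 rad/s), for 0.3 s.
2. the start button is pressed right down (value of joint start above 0.0045 m), for 0.02 s.
At the end, for the whole second after the job is handed in: The large dial rests at the fourth click clockwise from its start (within 0.3 click), the start button was pressed at least 4.5 mm after that and is up again, the small knob has turned less than 0.15 rad, and every loose thing is within 30 mm of where it was (value of joint dial between 1.292 and 1.501 rad and value of joint start below 0.0015 m and value of joint timer below 0.15 rad and distance of each of tube0, tube1, tube2, sanitiser, mug, mouse, stapler from where it was at the start of the episode below 0.03 m); the robot touches nothing.
It fails at once if the dial went past the fourth click (more than 4.5 clicks) or was turned more than 0.6 click the wrong way (value of joint dial above 1.571 rad or value of joint dial below -0.209 rad).
It fails at once if the dial was gripped or forced (over 20 N from the fingers) (contact force between the fingers and dial above 20 N).
It fails at once if start was pressed while the dial was not at the fourth click (value of joint start above 0.003 m and not (value of joint dial between 1.292 and 1.501 rad)).
It fails at once if the small knob was turned (value of joint timer above 0.3 rad).
It fails at once if a tube or another loose thing was pushed away or lifted (over 50 mm) (distance of any of tube0, tube1, tube2, sanitiser, mug, mouse, stapler from where it was at the start of the episode above 0.05 m).
It also fails if it takes over 51 s, if anything falls off the work surface, if the arm or the gripper's body presses on something with over 40 N, if the wrist force passes 120 N, or if a joint passes its speed limit or range.

## Working session

There is one attempt and no reset: what is moved stays moved. The work goes in short steps, Python scripts to look and compute and a tool call to move; the robot and the scene stay as the last step left them, time stands still between calls to the robot, and variables do not carry over. Pictures are saved under pics/ and viewed, at most 10 in all, crops included, and the job is handed in when it is done.

Besides the shell and the picture viewer there is one more tool, called after ">>>" by a JSON object that holds its "api" and its "payload", one argument or row to a line. servo_tool: Moves the arm, as the interface text tells. Its arguments: {"type":"object","properties":{"plan":{"type":"array","items":{"type":"object","properties":{"fingers":{"type":"number"},"travel":{"type":"array","items":{"type":"number"}},"turn":{"type":"number"}}}},"squeeze":{"type":"number"}},"required":["plan"]}

```bash
mkdir -p pics; cat > h.py <<'E'
import numpy as np, cv2, pickle
from rig import ctrl
def grab(n,f):
    d=ctrl.grab_frame(n); pickle.dump(d,open(f'pics/{f}.pkl','wb')); cv2.imwrite(f'pics/{f}.png',d['pixels']); return d
def ray(d,u,v):
    T=np.array(d['extrinsics']);r=T[:3,:3]@np.linalg.inv(d['intrinsics'])@[u,v,1];return T[:3,3],r/np.linalg.norm(r)
def onz(d,u,v,z):
    o,r=ray(d,u,v);return o+r*(z-o[2])/r[2]
def tri(*a):
    A=np.zeros((3,3));b=np.zeros(3)
    for d,u,v in a:
        o,r=ray(d,u,v);P=np.eye(3)-np.outer(r,r);A+=P;b+=P@o
    return np.linalg.solve(A,b)
def load(f): return pickle.load(open(f'pics/{f}.pkl','rb'))
def proj(d,p):
    T=np.linalg.inv(d['extrinsics']);q=d['intrinsics']@(T[:3,:3]@p+T[:3,3]);return q[:2]/q[2]
E
python3 - <<'E'
from h import *
for n in('top','scene'):
    d=grab(n,n+'0');print(np.round(d['extrinsics'],3).tolist(),np.round(d['intrinsics'],1).tolist())
o=ctrl.get_obs();print(o,ctrl.grasp_offset)
E
```

```text
[[-0.024, -0.992, 0.12, 0.455], [-0.999, 0.02, -0.035, 0.015], [0.032, -0.121, -0.992, 1.126], [0.0, 0.0, 0.0, 1.0]] [[368.6, 0.0, 254.4], [0.0, 368.6, 191.5], [0.0, 0.0, 1.0]]
[[-0.063, 0.86, -0.507, 1.255], [0.998, 0.051, -0.038, 0.058], [-0.006, -0.509, -0.861, 1.184], [0.0, 0.0, 0.0, 1.0]] [[405.3, 0.0, 251.6], [0.0, 405.3, 192.3], [0.0, 0.0, 1.0]]
{'time': 0.1, 'joint_positions': array([ 1.25461423e+00,  3.53562140e-01,  1.63402873e+00,  4.35321639e-06,
        1.15519611e+00, -2.38218854e-03]), 'qd': array([-2.09866895e-04, -3.13007298e-03, -1.78005051e-03,  1.04416872e-03,
       -9.76674374e-04, -1.07672483e-05]), 'joint_torque': array([ 9.10287235e-04, -6.06351113e+01, -3.42817426e+01,  1.54766576e-04,
        3.94361385e-03,  5.06119221e-06]), 'eef_pos': array([0.192772  , 0.59406178, 0.19946051]), 'tcp_rot': array([-4.90868262e-01, -3.10281073e+00,  1.85118812e-03]), 'wrist_force': array([ 0.5766933 , -0.939505  , -0.33770029]), 'moment': array([ 0.01975502, -0.02626862, -0.04527544]), 'finger_force': 0.0, 'grip_width': 0.0854872311777844} 0.0187
```

View pics/top0.png

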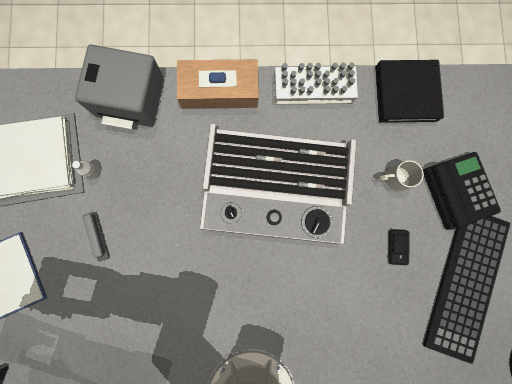

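View pics/scene0.png

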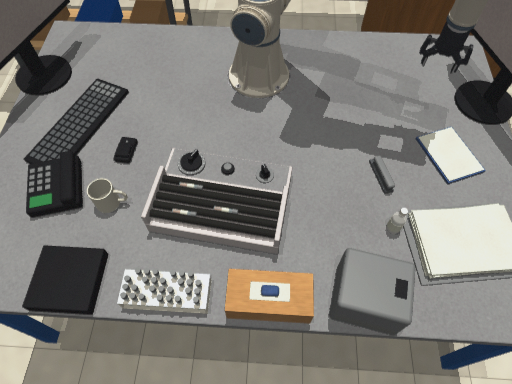

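The top view shows the large dial at about (317,221), the button at (274,217) and the small knob at (231,212). In the scene view they are at (192,161), (228,168) and (265,173). I'll enlarge both views.

```bash
python3 - <<'E'
from h import *
a=load('top0')['pixels'][200:240,260:340];b=load('scene0')['pixels'][145:185,170:250]
f=lambda x:cv2.resize(x,None,fx=7,fy=7,interpolation=cv2.INTER_CUBIC)
cv2.imwrite('pics/c0.png',np.vstack([f(a),f(b)]))
for n,(u0,v0,u1,v1) in {'top0':(295,200,340,242),'scene0':(172,145,212,180)}.items():
    d=load(n);g=d['pixels'].max(2)[v0:v1,u0:u1]
    k,l,s,c=cv2.connectedComponentsWithStats((g<75).astype(np.uint8))
    i=1+s[1:,4].argmax();print(n,s[i],c[i]+[u0,v0])
E
```

```text
top0 [ 10   9  25  25 470] [317.05744681 221.15106383]
scene0 [  8   5  22  21 318] [190.97484277 161.37735849]
```

View pics/c0.png

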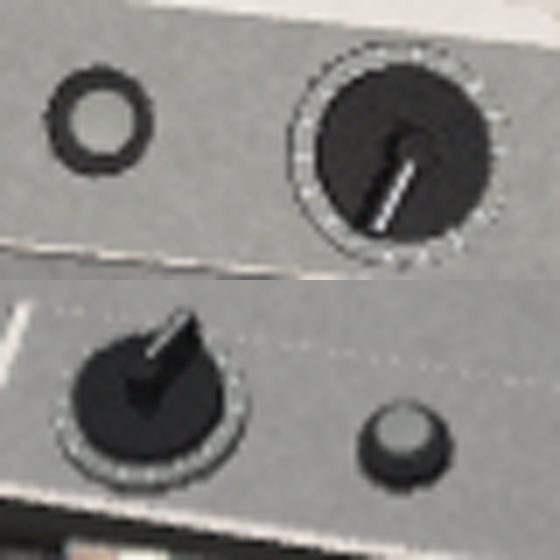

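In the crop, the pointer's white line runs (410,165)→(378,232) in top and (150,355)→(190,315) in scene. It points toward the robot and slightly left, so clockwise sweeps it toward +y, toward the button.

```bash
python3 - <<'E'
from h import *
t,s=load('top0'),load('scene0')
T=lambda x,y:(t,260+(x+.5)/7-.5,200+(y+.5)/7-.5)
S=lambda x,y:(s,170+(x+.5)/7-.5,145+(y-280+.5)/7-.5)
o=tri(T(378,232),S(190,315));i=tri(T(410,165),S(150,355));print('line out',o,'in',i,np.linalg.norm(o-i))
c=tri(T(403.5,153),S(148.5,398));print('disc',c);print('disc@.078',onz(*T(403.5,153),.078),onz(*S(148.5,398),.078))
print('line@.1',onz(*T(378,232),.1),onz(*T(410,165),.1))
print('btn',tri(T(103,122),S(404,427)), onz(*T(103,122),.075))
from scipy.spatial.transform import Rotation as R
print(R.from_rotvec(ctrl.get_obs()['tcp_rot']).as_matrix().round(3))
d=grab('wrist','w0');E=np.array(d['extrinsics']);print((R.from_rotvec(ctrl.get_obs()['tcp_rot']).as_matrix().T@(E[:3,3]-ctrl.get_obs()['eef_pos'])).round(3),E[:3,:3].round(2).tolist())
E
```

```text
line out [ 0.4602445  -0.18303391  0.09691259] in [ 0.48650806 -0.19733804  0.09958638] 0.030025516561820995
disc [ 0.49231142 -0.20072857  0.07236329]
disc@.078 [ 0.49210538 -0.19941156  0.078     ] [ 0.49616025 -0.19958389  0.078     ]
line@.1 [ 0.46026179 -0.18331022  0.1       ] [ 0.486498   -0.19731192  0.1       ]
btn [ 0.50738158 -0.07670137  0.08062213] [ 0.50766793 -0.07730221  0.075     ]
[[-0.951  0.309 -0.   ]
 [ 0.309  0.951 -0.001]
 [ 0.    -0.001 -1.   ]]
[ 0.081  0.    -0.173] [[0.31, 0.9, 0.3], [0.95, -0.29, -0.1], [-0.0, 0.32, -0.95]]
```

>>> {"api": "servo_tool", "payload": {
  "plan": [
    {"fingers":0,"travel":[-2.9,-4,0],"turn":0},
    {"fingers":0,"travel":[-2.9,-4,0],"turn":0},
    {"fingers":0,"travel":[-2.9,-4,0],"turn":0},
    {"fingers":0,"travel":[-2.9,-4,0],"turn":0},
    {"fingers":0,"travel":[-2.9,-4,0],"turn":0},
    {"fingers":0,"travel":[-2.9,-4,0],"turn":0},
    {"fingers":0,"travel":[-2.9,-4,0],"turn":0},
    {"fingers":0,"travel":[-2.9,-4,0],"turn":0},
    {"fingers":0,"travel":[-2.9,-4,0],"turn":0},
    {"fingers":0,"travel":[-2.9,-4,0],"turn":0},
    {"fingers":0,"travel":[-2.9,-4,0],"turn":0},
    {"fingers":0,"travel":[-2.9,-4,0],"turn":0}
  ]
}}

```text
time: 1.65
eef_pos: [0.376, 0.0289, 0.2002]
tcp_rot: [0.491, 3.102, 0.0]
wrist_force: [0.8, 0.3, 0.7]
grip_width: 0.0001
finger_force: 0.0
```

>>> {"api": "servo_tool", "payload": {
  "plan": [
    {"fingers":0,"travel":[-2.9,-4,0],"turn":0},
    {"fingers":0,"travel":[-2.9,-4,0],"turn":0},
    {"fingers":0,"travel":[-2.9,-4,0],"turn":0},
    {"fingers":0,"travel":[-2.9,-4,0],"turn":0},
    {"fingers":0,"travel":[-2.9,-4,0],"turn":0},
    {"fingers":0,"travel":[0,0,1],"turn":10},
    {"fingers":0,"travel":[0,0,0],"turn":0},
    {"fingers":0,"travel":[0,0,0],"turn":0}
  ]
}}

```text
time: 2.65
eef_pos: [0.4517, -0.2041, 0.1902]
tcp_rot: [-0.753, -3.05, -0.0]
wrist_force: [0.9, -0.3, 1.0]
grip_width: 0.0002
finger_force: 0.0
```

```bash
python3 - <<'E'
from h import *
d=grab('wrist','w1');o=ctrl.get_obs();print(o['time'],o['eef_pos'],o['joint_positions'].round(2),o['wrist_force'])
from scipy.spatial.transform import Rotation as R
print(R.from_rotvec(o['tcp_rot']).as_matrix().round(3))
for p in([.493,-.1995,.078],[.4665,-.1855,.1],[.5077,-.077,.079],list(o['eef_pos'])):print(proj(d,np.array(p)))
E
```

```text
2.7 [ 0.4519337  -0.20402906  0.19038844] [-0.43  0.16  1.91  0.    1.07 -1.51] [-0.34866468 -0.13236214  0.44462668]
[[-0.885  0.466  0.   ]
 [ 0.466  0.885 -0.   ]
 [-0.     0.    -1.   ]]
[277.0974321  209.19066737]
[279.56071246 188.63321866]
[392.84024101 169.07362262]
[255.06255534 225.11748037]
```

View pics/w1.png

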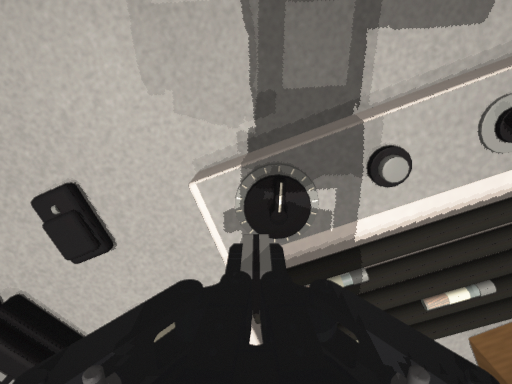

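The wrist view shows the fin's white line from about (281,183) to (279,211), the disc centre near (278,206) and the button at (391,166). The fingertips sit at columns 241–275, around row 237. I'll refine these numbers.

```bash
python3 - <<'E'
from h import *
d=load('w1');o=ctrl.get_obs();I=d['pixels'].astype(int)
g=I.max(2);sub=g[175:238,240:318]
# white line: bright pixels inside disc
m=np.zeros(g.shape,np.uint8);cv2.circle(m,(278,204),27,1,-1)
ys,xs=np.where((g>110)&(m>0)); w=g[ys,xs]
sel=abs(xs-280)<6;ys,xs=ys[sel],xs[sel];print(len(xs),ys.min(),ys.max())
for v in (ys.min(),ys.max()):
    print(v,xs[ys==v],onz(d,xs[ys==v].mean(),v,.1))
vx,vy,x0,y0=cv2.fitLine(np.float32(np.c_[xs,ys]),cv2.DIST_L2,0,.01,.01).ravel()
P=onz(d,x0,y0,.1);Q=onz(d,x0-vx*np.sign(vy)*10,y0-abs(vy)*10,.1);print('dir',np.degrees(np.arctan2(*(Q-P)[1::-1])),P)
D=((g<75)&(m>0)).astype(np.uint8)
k,l,s,c=cv2.connectedComponentsWithStats(((g<60)[165:232,235:320]).astype(np.uint8));i=1+s[1:,4].argmax();print(s[i],c[i]+[235,165])
b=((g<60)[135:200,360:425]).astype(np.uint8)
for row in (200,204,208): print(g[row,236:320].tolist())
for col in (265,268): print(g[165:245,col].tolist())
print('f',d['intrinsics'][0,0])
for u in(241,275):
    print(onz(d,u,237,.19))
k,l,s,c=cv2.connectedComponentsWithStats(((g>120)[140:195,360:420]&(cv2.circle(np.zeros(g.shape,np.uint8),(391,166),18,1,-1)>0)[140:195,360:420]).astype(np.uint8));i=1+s[1:,4].argmax();print(s[i],c[i]+[360,140]);u,v=c[i]+[360,140]
print(onz(d,u,v,.08),tri((d,u,v),(load('top0'),274.29,217.0)))
E
```

```text
70 183 211
183 [280 281] [ 0.46188202 -0.1822412   0.1       ]
211 [278 279 280] [ 0.48687378 -0.19612053  0.1       ]
dir 150.77282937105835 [ 0.47502217 -0.18924699  0.1       ]
[   9    9   67   58 3104] [276.63498711 204.53157216]
[171, 173, 173, 171, 140, 116, 108, 107, 60, 27, 28, 28, 29, 31, 30, 30, 29, 29, 30, 30, 29, 30, 29, 30, 29, 29, 29, 29, 29, 30, 30, 29, 27, 24, 24, 26, 24, 18, 17, 31, 40, 44, 45, 249, 253, 161, 57, 35, 30, 30, 43, 44, 44, 44, 43, 42, 43, 41, 43, 43, 43, 42, 43, 43, 43, 44, 43, 43, 43, 42, 44, 43, 43, 41, 159, 170, 206, 219, 219, 238, 250, 228, 167, 182]
[171, 172, 171, 164, 118, 107, 106, 108, 49, 28, 30, 28, 29, 29, 29, 29, 29, 29, 28, 31, 30, 31, 30, 29, 28, 30, 30, 29, 29, 30, 29, 25, 24, 24, 26, 19, 15, 15, 15, 21, 27, 32, 69, 250, 223, 93, 29, 27, 22, 24, 22, 28, 29, 29, 29, 28, 27, 29, 28, 29, 41, 43, 44, 43, 43, 44, 44, 43, 43, 44, 43, 43, 43, 41, 50, 158, 170, 169, 169, 169, 169, 170, 147, 187]
[131, 121, 109, 107, 107, 106, 107, 88, 40, 27, 29, 29, 30, 29, 32, 29, 30, 30, 28, 29, 29, 30, 29, 30, 30, 30, 30, 29, 29, 30, 29, 24, 25, 19, 18, 16,
[... 389 characters left out ...]
 27, 29, 29, 28, 28, 29, 28, 28, 29, 28, 29, 29, 28, 28, 28, 27, 27, 28, 28, 26, 28, 26, 27, 27, 84, 106, 108, 108, 108, 108, 108, 108, 108, 108, 108]
[72, 82, 84, 85, 84, 85, 83, 82, 70, 66, 52, 23, 16, 23, 24, 24, 25, 24, 24, 25, 23, 23, 22, 24, 29, 29, 32, 45, 46, 45, 45, 45, 45, 44, 32, 27, 24, 24, 25, 24, 26, 24, 25, 25, 24, 26, 27, 30, 29, 28, 28, 28, 28, 28, 30, 29, 27, 28, 28, 28, 28, 29, 28, 29, 26, 26, 26, 27, 26, 61, 74, 89, 90, 104, 108, 107, 107, 108, 108, 107]
f 290.6426546729406
[ 0.45541982 -0.21639164  0.19      ]
[ 0.46588772 -0.19641915  0.19      ]
[ 22  17  27  25 515] [395.0407767  169.11262136]
[ 0.50831394 -0.07537282  0.08      ] [ 0.50712024 -0.07646855  0.08298682]
```

>>> {"api": "servo_tool", "payload": {
  "plan": [
    {"fingers":0,"travel":[-0.6,0,2],"turn":1},
    {"fingers":0,"travel":[0,0,3],"turn":0},
    {"fingers":0,"travel":[0,0,2],"turn":0},
    {"fingers":0,"travel":[0,0,1.5],"turn":0},
    {"fingers":0,"travel":[0,0,1],"turn":0},
    {"fingers":0,"travel":[0,0,0.5],"turn":0},
    {"fingers":0,"travel":[0,0,0.4],"turn":0},
    {"fingers":0,"travel":[0,0,0],"turn":0}
  ]
}}

```text
time: 3.7
eef_pos: [0.4573, -0.2073, 0.0862]
tcp_rot: [0.786, 3.042, -0.0]
wrist_force: [-0.6, -0.8, -0.0]
grip_width: 0.0003
finger_force: 0.0
```

```bash
cat > st.py <<'E'
from h import *
import sys
from scipy.spatial.transform import Rotation as R
o=ctrl.get_obs();M=R.from_rotvec(o['tcp_rot']).as_matrix()
a=M.T@(o['eef_pos']-[.494,-.2005,.078])
print('t',o['time'],'rel to dial, tool axes mm',(a*1e3).round(1),'x-axis deg',np.degrees(np.arctan2(M[1,0],M[0,0])).round(1),'F tool',(M.T@o['wrist_force']).round(1),o['eef_pos'].round(4),'q6',o['joint_positions'][5].round(2))
if len(sys.argv)>1:
    n=sys.argv[1]
    f=lambda x,k:cv2.resize(x,None,fx=k,fy=k,interpolation=cv2.INTER_CUBIC)
    t=grab('top','t'+n)['pixels'][200:244,295:340];s=grab('scene','s'+n)['pixels'][143:187,170:215]
    w=grab('wrist','w'+n)['pixels']
    cv2.imwrite(f'pics/m{n}.png',np.hstack([np.vstack([f(t,6),f(s,6)]),f(w[60:,:],1.0)[:, :512] if 0 else cv2.resize(w,(512,384))[:0] if 0 else cv2.copyMakeBorder(w,0,528-384,0,0,cv2.BORDER_CONSTANT)]))
E
python3 st.py 2
```

```text
t 3.7 rel to dial, tool axes mm [ 28.8 -23.8  -8.2] x-axis deg 151.0 F tool [ 0.1 -1.   0. ] [ 0.4573 -0.2073  0.0862] q6 -1.49
```

View pics/m2.png

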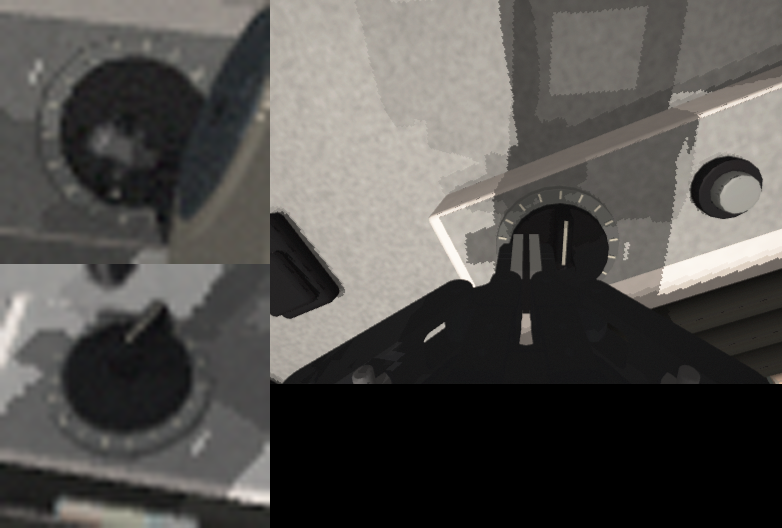

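The wrist view shows the fin's white line near column 297 (rows 220–262), with the fingertips clear on its left and inside the disc. Next I push slowly along the arc.

>>> {"api": "servo_tool", "payload": {
  "plan": [
    {"fingers":0,"travel":[0,0.4,0],"turn":0},
    {"fingers":0,"travel":[0,0.3,0],"turn":0},
    {"fingers":0,"travel":[0.13,0.26,0],"turn":5},
    {"fingers":0,"travel":[0.13,0.26,0],"turn":5},
    {"fingers":0,"travel":[0.13,0.26,0],"turn":5},
    {"fingers":0,"travel":[0.13,0.26,0],"turn":5},
    {"fingers":0,"travel":[0.13,0.26,0],"turn":5},
    {"fingers":0,"travel":[0.13,0.26,0],"turn":5},
    {"fingers":0,"travel":[0,0,0],"turn":0}
  ]
}}

```text
time: 4.97
eef_pos: [0.4652, -0.1842, 0.0861]
tcp_rot: [1.545, 2.735, 0.0]
wrist_force: [-0.2, 0.6, 0.0]
grip_width: 0.0002
finger_force: 0.0
```

```bash
python3 st.py 3
```

```text
t 4.975 rel to dial, tool axes mm [ 28.8 -16.2  -8.1] x-axis deg 121.1 F tool [ 0.6  0.2 -0. ] [ 0.4652 -0.1842  0.0861] q6 -0.92
```

View pics/m3.png

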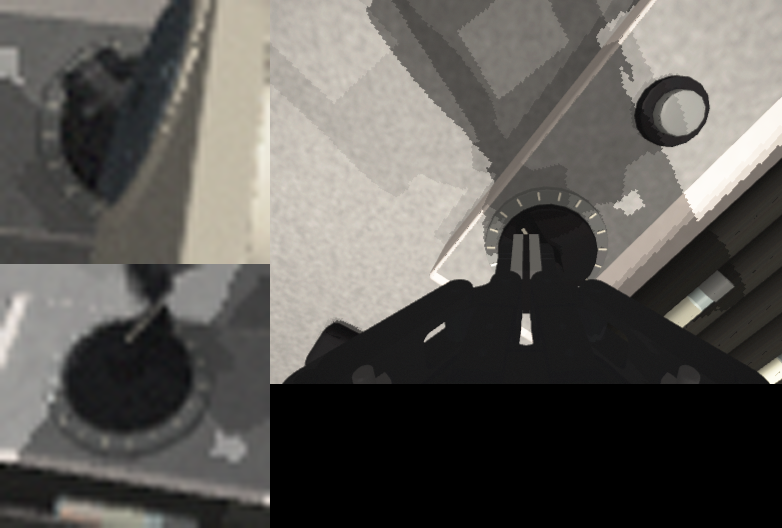

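The dial hasn't moved: the line in the scene crop is unchanged at (127,340)→(168,305), and the finger is over the fin. So the real fingertip must be higher than I assumed, which I'll check.

```bash
python3 - <<'E'
from h import *
from scipy.spatial.transform import Rotation as R
for n in('w3',):
    d=load(n);o=ctrl.get_obs();M=R.from_rotvec(o['tcp_rot']).as_matrix()
    for x in(-.011,0,.011):
        for h in(0,.005,.01,.015,.02):print(x,h,proj(d,o['eef_pos']+M@[x,0,-h]).round(1))
    print(d['pixels'].max(2)[222:245,250].tolist())
    print(d['pixels'].max(2)[238,225:290].tolist())
# fin top height: scene s3 line ends vs wrist w1 line ends
s=load('s2');w=load('w2')
S=lambda x,y:(s,170+(x+.5)/6-.5,143+(y-264+.5)/6-.5)
print(tri(S(168,305),(w,297.,220)),tri(S(127,340),(w,296,264)))
E
```

```text
-0.011 0 [254.8 240.2]
-0.011 0.005 [254.8 243.9]
-0.011 0.01 [254.7 247.7]
-0.011 0.015 [254.7 251.8]
-0.011 0.02 [254.7 256.1]
0 0 [254.8 225.1]
0 0.005 [254.8 228.5]
0 0.01 [254.8 232. ]
0 0.015 [254.7 235.7]
0 0.02 [254.7 239.7]
0.011 0 [254.8 209.5]
0.011 0.005 [254.8 212.5]
0.011 0.01 [254.8 215.7]
0.011 0.015 [254.8 219. ]
0.011 0.02 [254.7 222.6]
[20, 18, 19, 18, 21, 19, 21, 21, 19, 20, 22, 19, 87, 97, 97, 97, 97, 98, 96, 98, 98, 97, 97]
[116, 106, 101, 100, 85, 36, 24, 28, 30, 32, 31, 31, 32, 31, 25, 24, 25, 25, 74, 94, 96, 97, 97, 97, 97, 97, 98, 97, 47, 25, 24, 24, 26, 24, 90, 97, 96, 98, 98, 98, 97, 98, 96, 94, 42, 19, 19, 20, 18, 19, 22, 23, 25, 25, 25, 25, 29, 31, 27, 29, 32, 32, 31, 32, 30]
[ 0.46139803 -0.17980689  0.09944709] [ 0.48769869 -0.19612908  0.10119313]
```

```bash
python3 - <<'E'
from h import *
from scipy.spatial.transform import Rotation as R
C=lambda q:((q-[170,143]+.5)*6-.5).round(0)
for n,p in(('s2',[.4573,-.2073,.0862]),('s3',[.4652,-.1842,.0861])):
    for h in(0,.01,.02,.03):print(n,h,C(proj(load(n),np.array(p)+[0,0,h])))
f=lambda x:cv2.resize(x[130:187,170:225],None,fx=7,fy=7,interpolation=cv2.INTER_CUBIC)
cv2.imwrite('pics/z.png',np.clip(np.hstack([f(load('s2')['pixels']),f(load('s3')['pixels'])])*1.8,0,255).astype(np.uint8))
E
```

```text
s2 0 [121.  47.]
s2 0.01 [119.  36.]
s2 0.02 [116.  25.]
s2 0.03 [114.  14.]
s3 0 [160.  60.]
s3 0.01 [158.  50.]
s3 0.02 [156.  39.]
s3 0.03 [154.  28.]
```

View pics/z.png

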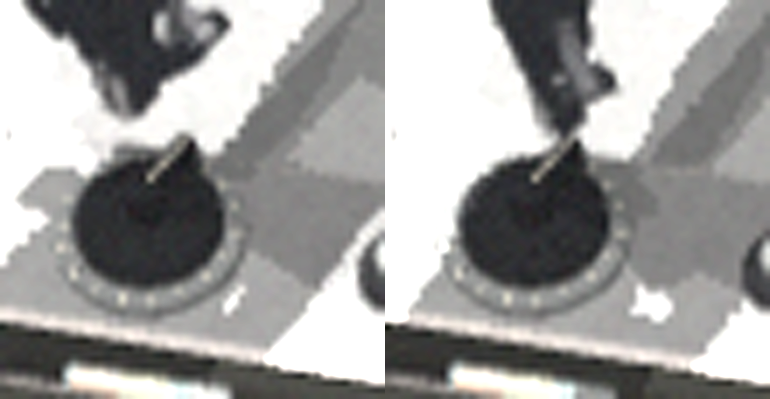

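In the scene crops the fingertip sits about 25 mm above where the TCP should project, at (127,112) and (175,128). So the true tip is higher than the reported TCP. I'll back up over the fin and go down further in stages.

>>> {"api": "servo_tool", "payload": {
  "plan": [
    {"fingers":0,"travel":[0,0,-0.7],"turn":0},
    {"fingers":0,"travel":[-0.8,-1,0],"turn":0},
    {"fingers":0,"travel":[-0.8,-0.9,0],"turn":0},
    {"fingers":0,"travel":[0,0,0],"turn":-10},
    {"fingers":0,"travel":[0,0,0],"turn":-10},
    {"fingers":0,"travel":[0,0,0],"turn":-10},
    {"fingers":0,"travel":[0,0,0.9],"turn":0},
    {"fingers":0,"travel":[0,0,0.8],"turn":0},
    {"fingers":0,"travel":[0,0,0.5],"turn":0},
    {"fingers":0,"travel":[0,0,0],"turn":0}
  ]
}}

```text
time: 6.38
eef_pos: [0.4566, -0.2079, 0.0705]
tcp_rot: [-0.787, -3.04, -0.0]
wrist_force: [-0.1, 0.2, -0.0]
grip_width: -0.0
finger_force: 0.0
```

```bash
python3 st.py 4; python3 - <<'E'
from h import *
f=lambda x:cv2.resize(x,None,fx=6,fy=6,interpolation=cv2.INTER_CUBIC)
a=f(load('s4')['pixels'][130:187,170:225]);b=f(load('w4')['pixels'][195:252,230:305])
cv2.imwrite('pics/z4.png',np.clip(np.hstack([a,b])*1.8,0,255).astype(np.uint8))
E
```

```text
t 6.375 rel to dial, tool axes mm [ 29.1 -24.6   7.6] x-axis deg 151.0 F tool [0.1 0.1 0. ] [ 0.4566 -0.2079  0.0705] q6 -1.49
```

View pics/z4.png

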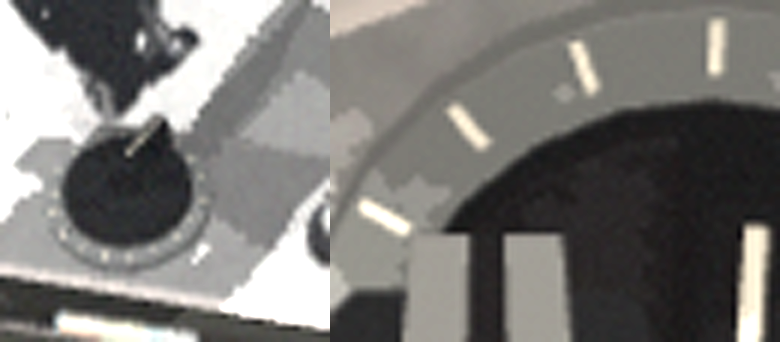

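Scene tip is at about (115,118) in the crop, so it now sits near z≈0.093, just below the fin's top. I'll lower another 5 mm and push.

>>> {"api": "servo_tool", "payload": {
  "plan": [
    {"fingers":0,"travel":[0,0,0.5],"turn":0},
    {"fingers":0,"travel":[0,0.4,0],"turn":0},
    {"fingers":0,"travel":[0,0.4,0],"turn":0},
    {"fingers":0,"travel":[0.13,0.26,0],"turn":5},
    {"fingers":0,"travel":[0.13,0.26,0],"turn":5},
    {"fingers":0,"travel":[0.13,0.26,0],"turn":5},
    {"fingers":0,"travel":[0.13,0.26,0],"turn":5},
    {"fingers":0,"travel":[0.13,0.26,0],"turn":5},
    {"fingers":0,"travel":[0,0,0],"turn":0}
  ]
}}

```text
time: 7.65
eef_pos: [0.4642, -0.1866, 0.0662]
tcp_rot: [1.424, 2.8, 0.0]
wrist_force: [-1.0, 0.3, 0.3]
grip_width: -0.0
finger_force: 0.0
```

```bash
cat >> st.py <<'E'
    d=load('w'+n);g=d['pixels'].max(2);m=np.zeros(g.shape,np.uint8)
    cc=proj(d,np.array([.494,-.2005,.1])) 
    # long bright component inside the disc area at fin-top height
    for k in range(18):
        pass
    poly=np.array([proj(d,np.array([.494+.036*np.cos(q),-.2005+.036*np.sin(q),.1])) for q in np.arange(0,6.28,.2)]).astype(np.int32)
    cv2.fillPoly(m,[poly],1)
    K,l,s_,c_=cv2.connectedComponentsWithStats(((g>130)&(m>0)).astype(np.uint8))
    for i in range(1,K):
        if s_[i,4]<25: continue
        ys,xs=np.where(l==i);vx,vy,x0,y0=cv2.fitLine(np.float32(np.c_[xs,ys]),cv2.DIST_L2,0,.01,.01).ravel()
        A=onz(d,x0-9*vx,y0-9*vy,.1);B=onz(d,x0+9*vx,y0+9*vy,.1);c0=np.array([.494,-.2005,.1])
        if np.linalg.norm(A-c0)>np.linalg.norm(B-c0):A,B=B,A
        print('line',s_[i],'dir',np.degrees(np.arctan2(*(B-A)[1::-1])).round(1),'radial dir',np.degrees(np.arctan2(*((A+B)/2-c0)[1::-1])).round(1))
E
python3 st.py 5
```

```text
t 7.65 rel to dial, tool axes mm [ 28.7 -15.9  11.8] x-axis deg 126.1 F tool [ 0.9 -0.7 -0.3] [ 0.4642 -0.1866  0.0662] q6 -1.02
line [250 314  13  29 270] dir -50.1 radial dir -87.1
```

View pics/m5.png

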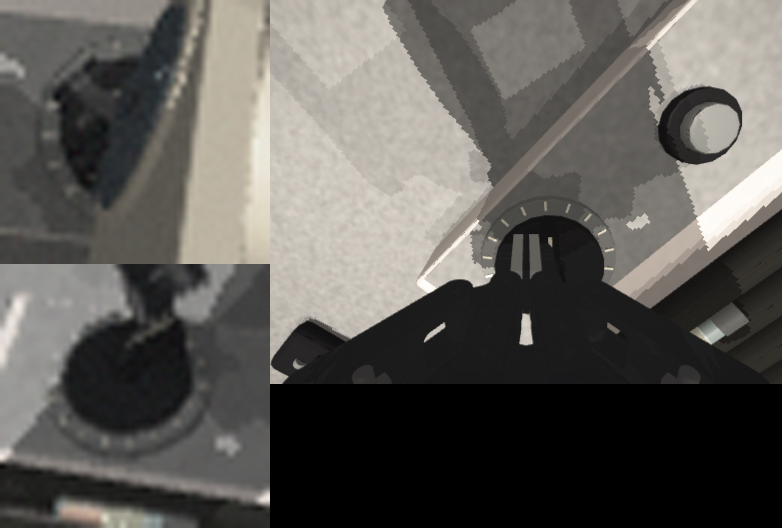

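The wrist view now shows the pointer line at (280,237–248), right of the fingers. The scene line has moved to (130,345)→(180,320), so the dial is turning. I'll measure its angle numerically from both views.

```bash
cat > ang.py <<'E'
from h import *
import sys
c0=np.array([.494,-.2005,.1])
def ang(n,th):
    d=load(n);g=d['pixels'].min(2).astype(int);m=np.zeros(g.shape,np.uint8)
    poly=np.array([proj(d,c0+[.040*np.cos(q),.040*np.sin(q),0]) for q in np.arange(0,6.28,.2)])
    cv2.fillPoly(m,[np.int32(poly.round())],1)
    # local contrast: brighter than median background
    K,l,s,c=cv2.connectedComponentsWithStats(((g>th)&(m>0)).astype(np.uint8))
    for i in range(1,K):
        if s[i,4]<4: continue
        ys,xs=np.where(l==i);P=np.array([onz(d,x,y,.1) for x,y in zip(xs,ys)])-c0
        q=np.linalg.norm(P,axis=1);q_=np.degrees(np.arctan2(P[:,1],P[:,0]))
        v=np.linalg.svd(P[:,:2]-P[:,:2].mean(0))[2][0]; v=v*np.sign(v@P[:,:2].mean(0))
        print(n,s[i],'r',(q.min()*1e3).round(),(q.max()*1e3).round(),'ang outer',q_[q>q.max()-.006].mean().round(1),'dir',np.degrees(np.arctan2(v[1],v[0])).round(1),'sd mm',((P[:,:2]-P[:,:2].mean(0))@[-v[1],v[0]]).std()*1e3//.1/10)
for n in sys.argv[1:]: 
    for th in ((100,) if n[0]!='w' else (130,)): ang(n,th)
E
python3 ang.py w1 w2 s0 scene0 s2 w5 s5 2>/dev/null || python3 ang.py w1 w2 scene0 s2 w5 s5
```

```text
w1 [280 184   2   6   8] r 31.0 36.0 ang outer 149.8 dir 143.0 sd mm 0.3
w1 [279 191   3  21  42] r 8.0 29.0 ang outer 149.4 dir 150.6 sd mm 0.6
w1 [307 191  12  18  77] r 35.0 41.0 ang outer 91.5 dir 1.6 sd mm 1.4
w1 [239 210   3   2   4] r 38.0 40.0 ang outer -131.3 dir -116.9 sd mm 0.4
w1 [311 212   5   2   7] r 33.0 36.0 ang outer 73.4 dir 51.6 sd mm 0.4
w1 [242 221   4   3   6] r 33.0 36.0 ang outer -112.3 dir -86.0 sd mm 0.3
w1 [306 223   4   3   6] r 28.0 31.0 ang outer 52.0 dir 31.1 sd mm 0.3
w1 [250 230   3   3   5] r 29.0 31.0 ang outer -90.9 dir -69.2 sd mm 0.3
w1 [298 232   2   3   4] r 25.0 27.0 ang outer 25.7 dir 2.9 sd mm 0.3
w1 [282 235  32  20 275] r 28.0 40.0 ang outer 7.7 dir 90.9 sd mm 3.0
w1 [274 239   2   3   4] r 22.0 25.0 ang outer -35.9 dir -10.4 sd mm 0.3
w2 [292 228   5  36  91] r 9.0 33.0 ang outer 149.9 dir 150.2 sd mm 0.4
w2 [339 239   6   2  11] r 37.0 40.0 ang outer 101.5 dir 63.9 sd mm 0.3
w2 [338 256   7   3  14] r 31.0 35.0 ang outer 84.5 dir 46.8 sd mm 0.4
w2 [332 272   5   3   8] r 26.0 28.0 ang outer 64.2 dir 35.4 sd mm 0.3
w2 [340 280  14  11  7
[... 1306 characters left out ...]
.0 ang outer -64.8 dir -145.9 sd mm 0.6
scene0 [177 147  26  17 141] r 9.0 42.0 ang outer -16.9 dir -66.7 sd mm 12.9
s2 [179 147  18   8  58] r 26.0 42.0 ang outer -57.3 dir 119.1 sd mm 4.9
s2 [198 149   2   3   4] r 38.0 41.0 ang outer 139.9 dir -148.0 sd mm 1.0
w5 [279 239   3   6  11] r 33.0 37.0 ang outer 130.1 dir 144.0 sd mm 0.2
w5 [214 267  11  17  86] r 36.0 40.0 ang outer -165.2 dir -79.4 sd mm 0.8
w5 [334 267  10   3  20] r 33.0 38.0 ang outer 67.5 dir 31.9 sd mm 0.3
w5 [343 279  11  13  85] r 35.0 40.0 ang outer 46.8 dir -32.9 sd mm 1.4
w5 [250 314  13  31 307] r 20.0 39.0 ang outer -79.9 dir -53.0 sd mm 1.8
s5 [177 147  15  16  80] r 24.0 42.0 ang outer -114.9 dir -32.1 sd mm 6.4
```

The wrist measurement gives the pointer at 150° initially and 130° now, exactly one click. Next I push 20° more.

>>> {"api": "servo_tool", "payload": {
  "plan": [
    {"fingers":0,"travel":[0.13,0.26,0],"turn":5},
    {"fingers":0,"travel":[0.13,0.26,0],"turn":5},
    {"fingers":0,"travel":[0.13,0.26,0],"turn":5},
    {"fingers":0,"travel":[0.13,0.26,0],"turn":5},
    {"fingers":0,"travel":[0,0,0],"turn":0}
  ]
}}

```text
time: 8.43
eef_pos: [0.4707, -0.1774, 0.0661]
tcp_rot: [1.888, 2.511, 0.0]
wrist_force: [-1.0, -0.6, -0.1]
grip_width: 0.0
finger_force: 0.0
```

```bash
python3 st.py 6; python3 ang.py w6
```

```text
t 8.425 rel to dial, tool axes mm [ 28.6 -16.   11.9] x-axis deg 106.1 F tool [-0.3 -1.2  0.1] [ 0.4707 -0.1774  0.0661] q6 -0.64
line [339 278   7  10  37] dir 117.1 radial dir 30.9
line [250 314  13  29 275] dir -70.8 radial dir -107.5
w6 [278 239   3   6  11] r 34.0 37.0 ang outer 110.8 dir 118.4 sd mm 0.3
w6 [334 251   3   2   5] r 39.0 40.0 ang outer 62.8 dir -8.4 sd mm 0.2
w6 [214 263  10  22  98] r 37.0 40.0 ang outer 111.7 dir 84.8 sd mm 0.8
w6 [334 268   9   3  24] r 33.0 37.0 ang outer 47.1 dir 10.4 sd mm 0.4
w6 [340 271  14  22 161] r 33.0 40.0 ang outer 30.6 dir -58.6 sd mm 1.6
w6 [249 314  14  32 323] r 19.0 40.0 ang outer -99.8 dir -73.6 sd mm 1.8
w6 [337 323   3   4   7] r 38.0 40.0 ang outer -15.1 dir -80.7 sd mm 0.3
```

The pointer is at 110.8°, so two clicks. On to the third.

>>> {"api": "servo_tool", "payload": {
  "plan": [
    {"fingers":0,"travel":[0.13,0.26,0],"turn":5},
    {"fingers":0,"travel":[0.13,0.26,0],"turn":5},
    {"fingers":0,"travel":[0.13,0.26,0],"turn":5},
    {"fingers":0,"travel":[0.13,0.26,0],"turn":5},
    {"fingers":0,"travel":[0,0,0],"turn":0}
  ]
}}

```text
time: 9.2
eef_pos: [0.4801, -0.1708, 0.0661]
tcp_rot: [2.295, 2.145, 0.0]
wrist_force: [0.0, 0.3, -0.1]
grip_width: 0.0001
finger_force: 0.0
```

```bash
python3 st.py 7; python3 ang.py w7
```

```text
t 9.2 rel to dial, tool axes mm [ 28.7 -15.8  11.9] x-axis deg 86.1 F tool [ 0.3 -0.   0.1] [ 0.4801 -0.1708  0.0661] q6 -0.28
line [333 268   8   4  26] dir -17.2 radial dir 27.5
line [338 274   7  13  47] dir 94.8 radial dir 13.3
line [250 313  13  30 272] dir -90.7 radial dir -127.7
w7 [277 240   3   4  10] r 34.0 36.0 ang outer 91.9 dir 107.6 sd mm 0.4
w7 [333 251   3   3   6] r 39.0 40.0 ang outer 43.0 dir 124.4 sd mm 0.3
w7 [214 264  10  21  87] r 37.0 40.0 ang outer 154.5 dir 65.8 sd mm 0.8
w7 [333 268  10   4  28] r 32.0 37.0 ang outer 26.9 dir -10.1 sd mm 0.5
w7 [343 269  11  24 137] r 35.0 40.0 ang outer 10.8 dir 98.1 sd mm 1.3
w7 [249 313  14  33 328] r 18.0 40.0 ang outer -119.9 dir -93.6 sd mm 1.8
w7 [337 323   4   5  14] r 38.0 40.0 ang outer -34.9 dir -99.5 sd mm 0.5
```

Three clicks. For the fourth I push only 15°, so it snaps by itself.

>>> {"api": "servo_tool", "payload": {
  "plan": [
    {"fingers":0,"travel":[0.13,0.26,0],"turn":5},
    {"fingers":0,"travel":[0.13,0.26,0],"turn":5},
    {"fingers":0,"travel":[0.13,0.26,0],"turn":5},
    {"fingers":0,"travel":[0,0,0],"turn":0}
  ]
}}

```text
time: 9.85
eef_pos: [0.4885, -0.1682, 0.0661]
tcp_rot: [2.555, 1.827, 0.0]
wrist_force: [-0.4, -0.2, -0.3]
grip_width: 0.0
finger_force: 0.0
```

```bash
python3 st.py 8; python3 ang.py w8
```

```text
t 9.85 rel to dial, tool axes mm [ 28.8 -15.7  11.9] x-axis deg 71.1 F tool [-0.3 -0.3  0.3] [ 0.4885 -0.1682  0.0661] q6 -0.01
line [282 240   4  17  41] dir 74.6 radial dir 72.1
line [332 260  14  29 194] dir 94.2 radial dir 5.6
line [250 313  13  31 282] dir -105.4 radial dir -142.6
w8 [282 240   4  16  35] r 27.0 36.0 ang outer 72.4 dir 75.8 sd mm 0.4
w8 [333 255   8   4  22] r 37.0 40.0 ang outer 23.4 dir -16.6 sd mm 0.5
w8 [332 263  22  30 292] r 30.0 40.0 ang outer -0.4 dir -83.2 sd mm 2.4
w8 [214 270   9  15  65] r 37.0 40.0 ang outer 141.1 dir -132.5 sd mm 0.7
w8 [249 313  14  32 321] r 19.0 39.0 ang outer -135.0 dir -107.8 sd mm 1.8
w8 [337 323   4   5  16] r 38.0 40.0 ang outer -49.7 dir -110.2 sd mm 0.5
```

It snapped to the fourth click (about 71°), with a gap between finger and fin. Now I back off, rise, and go over to the button.

>>> {"api": "servo_tool", "payload": {
  "plan": [
    {"fingers":0,"travel":[0,-0.6,0],"turn":0},
    {"fingers":0,"travel":[0,0,-2],"turn":0},
    {"fingers":0,"travel":[0,0,-4],"turn":0},
    {"fingers":0,"travel":[0,0,-2],"turn":0},
    {"fingers":0,"travel":[3.3,-0.2,0],"turn":0},
    {"fingers":0,"travel":[3,-0.2,0],"turn":0},
    {"fingers":0,"travel":[3,-0.2,0],"turn":0},
    {"fingers":0,"travel":[0,0,0],"turn":0},
    {"fingers":0,"travel":[0,0,0],"turn":0}
  ]
}}

```text
time: 11.12
eef_pos: [0.5068, -0.0766, 0.146]
tcp_rot: [-2.556, -1.826, 0.001]
wrist_force: [-0.0, -0.1, 1.2]
grip_width: -0.0003
finger_force: 0.0
```

```bash
python3 st.py 9; python3 - <<'E'
from h import *
d=load('w9');o=ctrl.get_obs()
for p in([.5075,-.0765,.08],[.494,-.2005,.1],[.494+.0123,-.2005+.0338,.1],[.494+.024,-.2005+.027,.1],[.494,-.2005+.036,.1]):print(proj(d,np.array(p)).round())
E
cp pics/w9.png pics/v9.png
```

```text
t 11.125 rel to dial, tool axes mm [121.3 -28.1 -68. ] x-axis deg 71.1 F tool [-0.1  0.  -1.2] [ 0.5068 -0.0766  0.146 ] q6 0.18
line [250 320  13  25 202] dir -95.3 radial dir -174.3
[256. 192.]
[285. 322.]
[287. 290.]
[302. 292.]
[273. 292.]
```

View pics/m9.png

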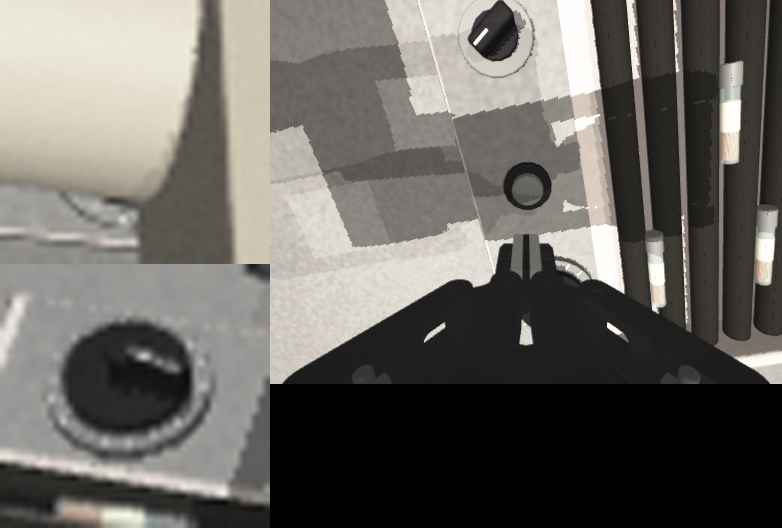

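The last picture shows the scene pointer line at (130,350)→(178,360), rotated to the new position. The button is at wrist pixel (257,186). I'll check both numerically.

```bash
python3 - <<'E'
from h import *
s=load('s9');P=lambda x,y,:onz(s,170+(x+.5)/6-.5,143+(y-264+.5)/6-.5,.1)
a,b=P(130,350),P(178,360);print('dir',np.degrees(np.arctan2(*(b-a)[1::-1])),a,b)
a,b=P(127,340),P(168,305);print('dir initial',np.degrees(np.arctan2(*(b-a)[1::-1])))
w=load('w9');g=w['pixels'].max(2)
k,l,st,c=cv2.connectedComponentsWithStats((g[155:215,230:285]<60).astype(np.uint8));
for i in range(1,k):
    if st[i,4]>60:print('housing',st[i],c[i]+[230,155])
u,v=256.7,187
print(tri((w,u,v),(load('w1'),395.,167.)),onz(w,u,v,.08),onz(w,u,v,.075))
E
```

```text
dir 79.33479840166187 [ 0.49328163 -0.19544914  0.1       ] [ 0.49837992 -0.16837711  0.1       ]
dir initial 142.18694124072275
housing [  4   7  47  48 988] [256.83704453 182.34817814]
[ 0.50884477 -0.07345744  0.07510822] [ 0.50974855 -0.07236385  0.08      ] [ 0.50924767 -0.0738775   0.075     ]
```

```bash
python3 - <<'E'
from h import *
for n in('scene0','s2','s9'):
    d=load(n);g=d['pixels'].min(2).astype(int);c0=np.array([.494,-.2005,.1])
    if n!='scene0' and n!='s2': print(g[152:166,186:203])
    best=[]
    for q in np.arange(40,180,2.):
        u=np.array([np.cos(np.radians(q)),np.sin(np.radians(q)),0])
        pts=np.float32([proj(d,c0+u*r) for r in np.linspace(.012,.034,12)])
        best.append((cv2.remap(g.astype(np.float32),pts[:,0],pts[:,1],cv2.INTER_LINEAR).mean(),q))
    print(n,sorted(best)[::-1][:4])
E
```

```text
scene0 [(np.float32(119.76066), np.float64(154.0)), (np.float32(118.575035), np.float64(156.0)), (np.float32(115.37744), np.float64(152.0)), (np.float32(114.50553), np.float64(158.0))]
s2 [(np.float32(76.16927), np.float64(168.0)), (np.float32(75.70109), np.float64(166.0)), (np.float32(75.62907), np.float64(170.0)), (np.float32(74.773926), np.float64(172.0))]
[[143 137 133 107 127  86 102 103 108 140 138 160 162 155 160 154 150]
 [103  82  44  39  41  42  39  40  40  60 102 125 135 160 149 147 146]
 [ 43  37  40  40  37  39  39  37  39  40  40  42  93 118 141 143 141]
 [ 41  42  39  39  39  40  39  39  39  38  41  40  39  80 129 154 130]
 [ 38  39  38  38  41  55  58  40  38  39  41  38  41  42  77 176 153]
 [ 40  35  39  41  41  84  92 105 104  64  40  40  41  41  40 127 139]
 [ 39  31  36  40  42  38  83 175 180  99  79  57  58  41  40  80 138]
 [ 41  36  23  28  33  20  26  35  52  73 128  95 101  72  40  69 137]
 [ 41  40  21  18  20  21  17  22  21  28  39  84 111 111  42  34 135]
 [ 39  40  24  17  20  20  23  22  18  20  20  23  32  37  17  26 137]
 [ 38  41  24  21  23  22  20  23  24  22  23  20  20  21  18  23 133]
 [ 41  42  31  33  27  26  30  24  21  20  20  19  21  20  16  33 129]
 [ 40  41  41  40  30  29  41  31  31  30  27  21  23  19  19  38 134]
 [ 41  42  40  40  42  41  41  41  39  42  31  31  30  24  24  56 124]]
s9 [(np.float32(113.25382), np.float64(74.0)), (np.float32(111.55599), np.float64(76.0)), (np.float32(108.694824), np.float64(72.0)), (np.float32(108.215904), np.float64(178.0))]
```

Scene line went 154° → 74°, which confirms 80° (four clicks). Now I descend over the button.

>>> {"api": "servo_tool", "payload": {
  "plan": [
    {"fingers":0,"travel":[0.3,0.1,3],"turn":0},
    {"fingers":0,"travel":[0,0,2.5],"turn":0},
    {"fingers":0,"travel":[0,0,1.5],"turn":0},
    {"fingers":0,"travel":[0,0,0.5],"turn":0},
    {"fingers":0,"travel":[0,0,0.3],"turn":0},
    {"fingers":0,"travel":[0,0,0],"turn":0}
  ]
}}

```text
time: 12.02
eef_pos: [0.5096, -0.0739, 0.0685]
tcp_rot: [2.557, 1.824, 0.001]
wrist_force: [0.2, -0.5, 0.2]
grip_width: -0.0001
finger_force: 0.0
```

>>> {"api": "servo_tool", "payload": {
  "plan": [
    {"fingers":0,"travel":[0,0,0.2],"turn":0},
    {"fingers":0,"travel":[0,0,0.2],"turn":0},
    {"fingers":0,"travel":[0,0,0],"turn":0}
  ]
}}

```text
time: 12.4
eef_pos: [0.5092, -0.0737, 0.064]
tcp_rot: [-2.557, -1.825, 0.0]
wrist_force: [0.7, -0.4, 0.0]
grip_width: -0.0002
finger_force: 0.0
```

>>> {"api": "servo_tool", "payload": {
  "plan": [
    {"fingers":0,"travel":[0,0,0.2],"turn":0},
    {"fingers":0,"travel":[0,0,0.1],"turn":0},
    {"fingers":0,"travel":[0,0,0],"turn":0}
  ]
}}

```text
time: 12.78
eef_pos: [0.5091, -0.0738, 0.061]
tcp_rot: [-2.557, -1.825, 0.0]
wrist_force: [-1.3, -0.3, 0.1]
grip_width: 0.0001
finger_force: 0.0
```

>>> {"api": "servo_tool", "payload": {
  "plan": [
    {"fingers":0,"travel":[0,0,0.2],"turn":0},
    {"fingers":0,"travel":[0,0,0.2],"turn":0},
    {"fingers":0,"travel":[0,0,0],"turn":0}
  ]
}}

```text
time: 13.15
eef_pos: [0.509, -0.0738, 0.0569]
tcp_rot: [-2.557, -1.825, 0.001]
wrist_force: [-0.9, 0.1, 0.3]
grip_width: 0.0003
finger_force: 0.0
```

>>> {"api": "servo_tool", "payload": {
  "plan": [
    {"fingers":0,"travel":[0,0,0.15],"turn":0},
    {"fingers":0,"travel":[0,0,0.15],"turn":0},
    {"fingers":0,"travel":[0,0,0],"turn":0}
  ]
}}

```text
time: 13.52
eef_pos: [0.5091, -0.0738, 0.054]
tcp_rot: [-2.557, -1.825, 0.0]
wrist_force: [0.2, 0.6, 0.0]
grip_width: 0.0
finger_force: 0.0
```

>>> {"api": "servo_tool", "payload": {
  "plan": [
    {"fingers":0,"travel":[0,0,0.15],"turn":0},
    {"fingers":0,"travel":[0,0,0.15],"turn":0},
    {"fingers":0,"travel":[0,0,0],"turn":0}
  ]
}}

```text
time: 13.9
eef_pos: [0.5092, -0.0738, 0.051]
tcp_rot: [-2.557, -1.825, 0.0]
wrist_force: [0.1, -0.4, -0.3]
grip_width: 0.0002
finger_force: 0.0
```

>>> {"api": "servo_tool", "payload": {
  "plan": [
    {"fingers":0,"travel":[0,0,0.1],"turn":0},
    {"fingers":0,"travel":[0,0,0.1],"turn":0},
    {"fingers":0,"travel":[0,0,0],"turn":0}
  ]
}}

```text
time: 14.28
eef_pos: [0.5093, -0.0738, 0.0491]
tcp_rot: [2.557, 1.825, 0.0]
wrist_force: [-0.7, 0.7, 3.2]
grip_width: -0.0
finger_force: 1.2
```

Contact (3.2 N). I continue in small steps.

>>> {"api": "servo_tool", "payload": {
  "plan": [
    {"fingers":0,"travel":[0,0,0.1],"turn":0},
    {"fingers":0,"travel":[0,0,0.1],"turn":0},
    {"fingers":0,"travel":[0,0,0],"turn":0}
  ]
}}

```text
time: 14.65
eef_pos: [0.5093, -0.0738, 0.0471]
tcp_rot: [2.557, 1.825, 0.0]
wrist_force: [-0.5, 0.4, 3.5]
grip_width: -0.0
finger_force: 1.8
```

>>> {"api": "servo_tool", "payload": {
  "plan": [
    {"fingers":0,"travel":[0,0,0.1],"turn":0},
    {"fingers":0,"travel":[0,0,0.1],"turn":0},
    {"fingers":0,"travel":[0,0,0],"turn":0}
  ]
}}

```text
time: 15.02
eef_pos: [0.5093, -0.0738, 0.0451]
tcp_rot: [2.557, 1.825, 0.0]
wrist_force: [-1.0, 0.6, 4.7]
grip_width: 0.0001
finger_force: 2.3
```

>>> {"api": "servo_tool", "payload": {
  "plan": [
    {"fingers":0,"travel":[0,0,0.1],"turn":0},
    {"fingers":0,"travel":[0,0,0.05],"turn":0},
    {"fingers":0,"travel":[0,0,0],"turn":0}
  ]
}}

```text
time: 15.4
eef_pos: [0.5094, -0.0738, 0.0446]
tcp_rot: [2.557, 1.825, 0.0]
wrist_force: [-4.9, 0.9, 18.2]
grip_width: 0.0003
finger_force: 9.3
```

The force jumped to 18 N at a hard stop, so the button is right down. I release it and move clear.

>>> {"api": "servo_tool", "payload": {
  "plan": [
    {"fingers":0,"travel":[0,0,-1],"turn":0},
    {"fingers":0,"travel":[0,0,-3],"turn":0},
    {"fingers":0,"travel":[0,0,-5],"turn":0},
    {"fingers":0,"travel":[0,0,-5],"turn":0},
    {"fingers":0,"travel":[0,0,-3],"turn":0},
    {"fingers":0,"travel":[0,0,0],"turn":0},
    {"fingers":0,"travel":[0,0,0],"turn":0}
  ]
}}

```text
time: 16.27
eef_pos: [0.5085, -0.0737, 0.2126]
tcp_rot: [-2.557, -1.824, 0.001]
wrist_force: [0.1, 0.6, -0.0]
grip_width: 0.0001
finger_force: 0.0
```

```bash
python3 - <<'E'
from h import *
d=grab('scene','sf');g=d['pixels'].min(2).astype(np.float32);c0=np.array([.494,-.2005,.1]);b=[]
for q in np.arange(40,180,2.):
    u=np.array([np.cos(np.radians(q)),np.sin(np.radians(q)),0])
    p=np.float32([proj(d,c0+u*r) for r in np.linspace(.012,.034,12)]);b.append((cv2.remap(g,p[:,0],p[:,1],cv2.INTER_LINEAR).mean(),q))
print(sorted(b)[::-1][:3]);o=ctrl.get_obs();print(o['time'],o['eef_pos'],o['wrist_force'],abs(o['qd']).max())
# loose things and small knob unchanged: difference image away from arm
D=cv2.absdiff(load('scene0')['pixels'],d['pixels']).max(2);print('tubes diff',D[172:235,150:285].mean(),'knob',D[160:185,255:278].mean())
E
```

```text
[(np.float32(113.10181), np.float64(74.0)), (np.float32(111.21948), np.float64(76.0)), (np.float32(108.62427), np.float64(72.0))]
16.325 [ 0.50828238 -0.0736995   0.21217117] [-0.40417271 -0.7856838  -0.01463947] 0.008252499757990165
tubes diff 6.074661963550852 knob 9.403478260869566
```

```bash
python3 -c "
from rig import ctrl
print(ctrl.sign_off())"
```

```text
the job is handed in; nothing more can be done
None
```

The dial is at the fourth click (80° clockwise by camera), the start button was pressed to its hard stop and released, the arm is clear and the job is handed in; the hand-in gave no verdict.

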